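Set the end stop, shut the leaf drill jig, pin it and hold it pressed shut for drilling

ROBOT

A 6-joint arm with a two-finger parallel gripper is mounted at the origin on the work surface. World frame = base frame: x ahead of the robot, y to its left, z up, the work surface at z = 0. Lengths are in m, angles in rad, forces in N, time in s.
With the tool pointing down it reaches from about 0.35 to 0.975 m from the base axis. Payload 4.9 kg.
Tool frame: the origin (TCP) lies on the centre line of the jaws, within the pads' length; the fingertips stand manip.tip_reach ahead of it and the grasp point (between the pads) is the TCP (manip.tip_reach is the distance from the TCP to the fingertips, in m); z points along the fingers, y is the line along which they close (so a half turn about z gives the same grasp; the last joint's range is limited). The gripper opens to 85 mm and grips with 20 to 120 N. Pads are 22 mm wide; open, the fingers measure 114 mm over their backs; the gripper's body (76 mm by 85 mm) begins 54 mm behind the grasp point. The pads swing forward as they close: fully open they stand 13 mm farther back than shut.
Start: joints at [1.128, 0.053, 1.613, -0, 1.476, -0.119], TCP at [0.199, 0.593, 0.25] pointing down, gripper open.
Joint ranges: [-3.01, 3.01], [-1.01, 2.22], [0.06, 2.58], [-1.02, 4.17], [0.09, 2.62], [-3.14, 3.14]. Speed limits (rad/s): [2.57, 2.57, 3.14, 3.14, 3.14, 3.14].

INTERFACE

Orientations are given as a unit quaternion [w, x, y, z].
In Python, from plant import manip gives the robot as it stands. The module is installed in compiled form; this text tells all that it offers.
- The arm moves only by the tool move_arm, never from a script. Its argument "rows" is a list of rows, each a list of 7 numbers: the shift along the tool's x, y, z in cm, then the turn, a rotation vector about the tool's x, y, z in degrees, then the opening, from -1 (shut) to 1 (fully open). In form: [[tx, ty, tz, ax, ay, az, jaw], ...]. A call has 1 to 20 rows; each row shifts and turns the commanded pose from where the row before left it, along the tool's axes as they then stand; what a row does not reach is not made up. A row lasts 1/12 s, in which the tool goes at most 41.7 mm and 7.16 degrees, less where a joint would pass 70% of its speed; a pose out of reach is approached as far as the arm can. A call is refused whole if a number of a shift passes 4.17 or a number of a turn 7.16, either way. A call with a gripper value outside its range is refused whole. The fingers move at their own pace and stop on an object; the grip force is fixed at half the most. Time passes only in rows, so rows that do not move let the fingers close. It gives the time, the measured TCP pose, the force, the opening and the grip force at its end, in the units of the state.
- manip.state(): the state, without advancing time (a new reading comes with each control period).
- manip.grab_frame(name): name is "side" or "top" or "wrist"; returns a dict with "img" (420x560x3 uint8, blue, green, red), "mtx" (3x3 intrinsics, pixels), "R" (3x3) and "t" (3): a world point X has camera coordinates R X + t. Camera axes: x right, y down, z forward; pixel columns grow to the right and rows downward; lengths in m; the calibration is good to about 2 mm. A picture is of the moment at which its call begins. There is no depth.
- manip.job_done(): hands the job in; it is judged then, once.
The state is a dict: "time": time; "joint_pos": joint angles; "joint_vel": joint speeds; "joint_efforts": joint torques, N m; "tool_pos": TCP position; "tool_rot": TCP orientation; "contact_force": force on the tool from outside, world axes, zero at the start; "ft_torque": the same for the moment, N m; "gripper_width": opening from 0.0 (shut) to 1.0 (fully open); "grasp_force": force on a finger pad.
Only numpy, scipy, OpenCV 4.12 (cv2) and the standard library are available. Lean on these libraries where they do the work, as an engineer would, in place of code of your own. Each camera call takes 0.05 s, during which the arm holds its last target. There are 200 camera calls.

TASK

Get the blue drill jig ready for drilling: slide its end stop up until the head of the steel workpiece is trapped fully home against the V block, and tighten the red clamp knob clockwise. Then swing the aluminium leaf shut, push the orange-handled locating pin down through the leaf into the jig as far as it goes, and finish while still holding, pressing down so that the sprung leaf stays fully shut. Do not disturb the other things on the bench.

Things in the scene. Friction and masses are not known exactly. Their poses are not given: they have to be found in the camera images.
- jig: Blue drill jig screwed to the bench, base 260 (x) x 150 (y) x 16 mm. Origin: centre of its underside, z up. Steel V block, x 0 to 100 mm, holds the workpiece along x at y = 0, z = 44 mm. Hinge ears (74 mm high, 10 mm thick) at y = -55, x = 3 and 97 mm; block with the pin hole on the +y side; the end stop runs on a rail at y = 0, x = -129 to -14 mm.
- stop (a joint): Slide of the end stop along the jig's +x, in m: 0 farthest back, 0.056 the end of its travel; with the workpiece head home and the stop touching it, it reads 0.050. Rubs with about 2 N when the knob is loose; held by the screw when the knob is tight.
- stop_face (a point): Centre of the flat nose of the end stop (18 mm round, 44 mm above the jig's underside) that bears on the head. Axes as the jig. The stop's blue carriage (40 x 52 mm, top 56 mm above the bench) is centred 45 mm behind it (-x) and carries the clamp knob.
- clamp_knob (a joint): Angle of the red clamp knob in rad, growing clockwise seen from above: 0 loose, bites the rail from about 0.9, tight above 1.1, ends at 1.4. Takes 0.08 N m loose, 0.15 N m tight, and stays where it is left.
- knob_grip (a point): Point to grip on the clamp knob, on its upright axis, 83 mm above the bench. The red bar grip is 46 mm long along this point's x, 13 mm wide along its y, from 68.5 to 94.5 mm above the bench.
- workpiece: Loose steel headed pin lying in the V, 0.34 kg: shank 20 mm diameter, 115 mm long; head 32 mm diameter, 10 mm thick. Origin on its axis at the underside of the head, x along the shank, so the head's outer face is at x = -10 mm. Home when its origin is at the jig's x = 0; it starts 2 to 9 mm short of that (to -x).
- leaf (a joint): Opening angle of the leaf in rad: 0 fully shut (level), about 2 wide open. The hinge is stiff (0.25 N m): it stays where it is put. Two sprung plungers under it meet the workpiece at about 0.05 and lift it back there when it is not pressed; about 10 N at the pin hole shuts it fully.
- leaf_hinge (a point): Middle of the hinge axis, at the jig's x = 50, y = -55, z = 66 mm; axes as the jig. The axis runs along x; the leaf opens by turning about +x: its free edge goes up and over to -y. The leaf is an aluminium plate 80 mm wide along x, 12 mm thick, mid-plane through the axis, free edge 122 mm from the axis.
- leaf_hole (a point): Centre of the pin hole on the leaf's outer face (top when shut), 100 mm from the hinge axis, at mid width; z is the outward normal, y points to the free edge. Hole 13.5 mm, 12 mm through, 1.5 mm chamfer. On that face, 55 mm from the axis: a drill bush 22 mm across, 5 mm proud, at mid width and a 3 mm brass cap 28 mm either side.
- jig_hole (a point): Mouth of the pin hole in the jig's steel block, at the jig's x = 50, y = 45, z = 60 mm, straight under the leaf hole when the leaf is shut; 13.5 mm diameter, 37 mm deep, 1.5 mm chamfer.
- stand: Wooden stand for the pins, fixed, 60 (x) x 180 (y) x 50 mm high, origin at the centre of its underside. Two holes, 14.5 mm wide, at y = -45 and y = 20 mm; one holds the orange pin, the other the black one. Three drill bits stand up to 42 mm out of it at y = 77 mm.
- pin: Loose locating pin with an orange handle, standing upright in one of the stand's holes, 0.09 kg. Origin at the centre of the underside of its shoulder, z up to the handle. Shank 12 mm diameter, 42 mm long below the origin, nose tapered over the last 4 mm; shoulder 24 mm diameter, 5 mm thick; round handle 18 mm diameter, from 5 to 39 mm above the origin.
- pin_tip (a point): Centre of the pin's nose, 42 mm below its origin.
- pin_grip (a point): Point on the pin's axis to grip, 27.5 mm above its origin, in the handle.
- spare_pin: Similar pin with a black handle, 10 mm shank, standing in the other hole of the stand; not used, leave it there. Origin at the underside of its shoulder.
- oil: Yellow oil bottle, 56 mm diameter, 150 mm high; bystander. Origin at the centre of its underside.
- jar: Glass screw jar, 70 mm diameter, 85 mm high; bystander. Origin at the centre of its underside.
- spray: Spray can, 60 mm diameter, 170 mm high; bystander. Origin at the centre of its underside.
- hammer: Hammer lying on the bench, wooden handle, 260 mm long; bystander. Origin at mid length, underside.
- screwdriver: Red screwdriver lying on the bench, 200 mm long; bystander. Origin at mid length, underside.
Not all that is in view belongs to the job. What is shaped like the pin but yellow is not meant. Leave any pink look-alike of the workpiece alone.

How it is judged:
On the way, in this order (a step that is already met when the one before it is completed fails the run):
1. the workpiece head is trapped home between the V block and the end stop, and the clamp knob is tight (x of stop_face in the frame of workpiece above -0.0125 m and x of workpiece in the frame of jig above -0.0025 m and value of joint clamp_knob above 1.05 rad), for 0.2 s.
2. the leaf is swung shut onto the workpiece (value of joint leaf below 0.1 rad), for 0.2 s.
3. the locating pin has gone through the leaf into the jig's block (horizontal distance between pin_tip and jig_hole below 0.004 m and angle between pin's own z axis and vertical below 0.08 rad and z of pin_tip in the frame of jig below 0.045 m), for 0.1 s.
At the end, for the whole second after the job is handed in: Head within 2.5 mm of the V block and the stop within 2.5 mm of the head, knob past 1.05 rad; pin upright through the leaf in the block, shoulder within 5 mm of the leaf's hole mouth; leaf pressed shut (below 0.02 rad), fingers still bearing on pin or leaf (over 2 N) (all of step 1 and all of step 3 and value of joint leaf below 0.02 rad and distance between pin and leaf_hole below 0.005 m and (contact force between the fingers and pin above 2 N or contact force between the fingers and leaf above 2 N)); the arm keeps its last pose, push and grip.
It fails at once if a bystander on the bench is disturbed (moved over 25 mm) (distance of any of oil, jar, spray, hammer, screwdriver, spare_pin from where it was at the start of the episode above 0.025 m).
It also fails if it takes over 70 s, if anything falls off the work surface, if the arm or the gripper's body presses on something with over 40 N, if the wrist force passes 120 N, or if a joint passes its speed limit or range.

## Working session

There is one attempt and no reset: what is moved stays moved. The work goes in short steps, Python scripts to look and compute and a tool call to move; the robot and the scene stay as the last step left them, time stands still between calls to the robot, and variables do not carry over. Pictures are saved under pics/ and viewed, at most 10 in all, crops included, and the job is handed in when it is done.

Besides the shell and the picture viewer there is one more tool, called by a JSON object that holds its "name" and its "arguments". move_arm: Moves the arm, as the interface text tells. Its arguments: {"type":"object","properties":{"rows":{"type":"array","items":{"type":"array","items":{"type":"number"}}}},"required":["rows"]}

```bash
mkdir -p pics; python3 - <<'E'
from plant import manip
import cv2,numpy as np
print(manip.state(), manip.tip_reach)
for n in("side","top"):
    f=manip.grab_frame(n); cv2.imwrite(f"pics/{n}0.png",f["img"]); print(n,f["mtx"].tolist(),f["R"].round(3).tolist(),f["t"].round(3).tolist(), (-f["R"].T@f["t"]).round(3))
E
```

```text
{'time': 0.0, 'joint_pos': array([ 1.12800185e+00,  5.33665763e-02,  1.61426237e+00,  4.11716973e-06,
        1.47600677e+00, -1.19001021e-01]), 'joint_vel': array([ 0.00145872,  0.00035159,  0.00066206,  0.00136308, -0.00129919,
       -0.00053039]), 'joint_efforts': array([-2.11911254e-03, -3.93704474e+01, -3.70159328e+01, -3.19015207e-04,
        7.24654034e-03,  1.00346713e-05]), 'tool_pos': array([0.19860528, 0.59200117, 0.24907585]), 'tool_rot': array([-2.85155612e-04,  1.61190528e-01,  9.86922778e-01, -9.80924891e-04]), 'contact_force': array([ 0.02153262,  0.37336105, -0.44824943]), 'ft_torque': array([0.01345679, 0.01478078, 0.0238647 ]), 'grasp_force': 0.0, 'gripper_width': 1.000102715573102} 0.019
side [[471.49561827417375, 0.0, 274.69743498905433], [0.0, 471.49561827417375, 212.50885231025714], [0.0, 0.0, 1.0]] [[-0.992, -0.122, -0.016], [-0.08, 0.733, -0.676], [0.094, -0.669, -0.737]] [0.582, 0.129, 1.047] [0.489 0.677 0.868]
top [[416.7836834424031, 0.0, 278.8927017850123], [0.0, 416.7836834424031, 210.41171580107817], [0.0, 0.0, 1.0]] [[-0.028, -1.0, -0.012], [-0.991, 0.029, -0.131], [0.131, 0.009, -0.991]] [-0.022, 0.6, 1.301] [ 0.424 -0.051  1.368]
```

View pics/top0.png

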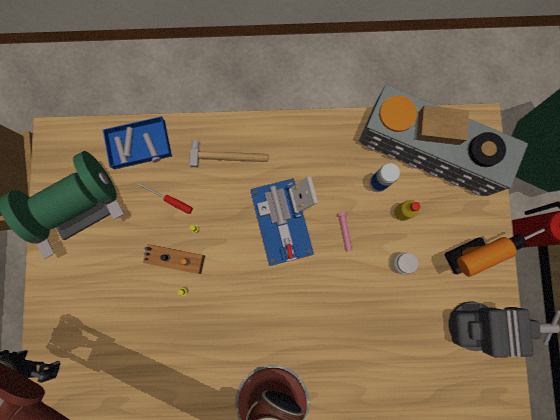

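View pics/side0.png

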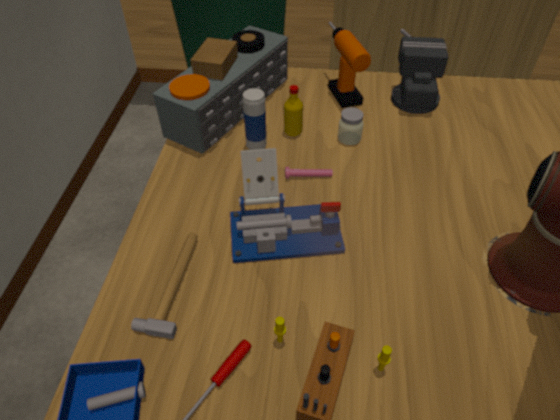

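Top view: the jig is at (282,222), its red knob at (290,251) and the open leaf at (305,195). The stand is at (174,259), with the orange pin at about (185,261) and the black spare at (165,257). 
Look-alikes: yellow pins at (194,229) and (183,292), the black pin at (165,257), and the pink workpiece at (345,230). I choose the orange handle in the stand and the steel workpiece in the V block, and will check both in a crop.

```bash
cat > h.py <<'E'
from plant import manip
import cv2,numpy as np
def grab(n): return manip.grab_frame(n)
def plane(f,uv,z):
    uv=np.atleast_2d(np.asarray(uv,float)); d=(np.linalg.inv(f["mtx"])@np.c_[uv,np.ones(len(uv))].T).T@f["R"]
    c=-f["R"].T@f["t"]; return c+d*((z-c[2])/d[:,2])[:,None]
def tri(fs,uvs):
    A=np.zeros((3,3));b=np.zeros(3)
    for f,uv in zip(fs,uvs):
        d=np.linalg.inv(f["mtx"])@[*uv,1]@f["R"]; d/=np.linalg.norm(d); P=np.eye(3)-np.outer(d,d)
        A+=P; b+=P@(-f["R"].T@f["t"])
    return np.linalg.solve(A,b)
def proj(f,X):
    p=f["mtx"]@(f["R"]@np.asarray(X)+f["t"]); return p[:2]/p[2]
def blobs(f,lo,hi,box=None,amin=8):
    m=cv2.inRange(cv2.cvtColor(f["img"],cv2.COLOR_BGR2HSV),lo,hi)
    if box: k=np.zeros_like(m); x0,y0,x1,y1=box; k[y0:y1,x0:x1]=255; m&=k
    n,l,s,c=cv2.connectedComponentsWithStats(m)
    return sorted([(int(s[i,4]),c[i].round(1).tolist(),s[i,:4].tolist(),l==i) for i in range(1,n) if s[i,4]>=amin],key=lambda a:-a[0])
E
python3 - <<'E'
from h import *
T=grab("top");S=grab("side")
def show(n,L):
    for b in L[:4]: print(n,b[0],b[1],b[2])
show("Tblue",B:=blobs(T,(100,120,60),(125,255,255),(235,170,330,275)))
show("Sblue",blobs(S,(100,120,50),(125,255,255),(220,180,360,270)))
m=np.any([b[3] for b in B],axis=0).astype(np.uint8)
r=cv2.minAreaRect(cv2.findNonZero(m)); bp=cv2.boxPoints(r); P=plane(T,bp,.016); print(r,P.round(4), np.linalg.norm(np.diff(P,axis=0),axis=1), P.mean(0))
for nm,f,bx in(("T",T,(270,235,305,262)),("S",S,(310,195,350,220))): show(nm+"red",blobs(f,(0,130,80),(6,255,255),bx)+blobs(f,(174,130,80),(180,255,255),bx))
for nm,f,bx in(("T",T,(140,240,210,278)),("S",S,(298,322,356,418))): show(nm+"or",blobs(f,(5,190,150),(18,255,255),bx,4)); show(nm+"blk",blobs(f,(0,0,0),(180,255,35),bx,4))
W=grab("wrist"); 
a=cv2.resize(T["img"][165:280,235:330],None,fx=5,fy=5,interpolation=2)[:575]; b=cv2.resize(T["img"][235:280,140:210],None,fx=4,fy=4)
can=np.zeros((600,800,3),np.uint8); can[:575,:475]=a; can[:180,480:760]=b; can[190:430,480:800]=cv2.resize(W["img"],(320,240))
cv2.imwrite("pics/crop1.png",can)
E
```

```text
Tblue 2029 [281.6, 227.5] [251, 179, 62, 86]
Sblue 1305 [260.9, 243.7] [231, 197, 75, 65]
Sblue 8 [286.4, 210.2] [285, 209, 4, 4]
((281.38238525390625, 221.52944946289062), (78.33900451660156, 45.11162185668945), 75.96376037597656) [[ 0.676   0.0545  0.016 ]
 [ 0.7083 -0.0909  0.016 ]
 [ 0.4569 -0.144   0.016 ]
 [ 0.4259 -0.002   0.016 ]] [0.14893148 0.25699334 0.14532627] [ 0.56677797 -0.04561823  0.016     ]
Tred 49 [289.4, 251.0] [287, 244, 6, 15]
Sred 149 [329.8, 206.7] [321, 202, 19, 10]
Tor 11 [182.2, 260.9] [181, 259, 4, 5]
Tblk 15 [165.7, 257.1] [164, 255, 4, 5]
Tblk 5 [148.8, 248.0] [147, 247, 4, 3]
Tblk 4 [147.5, 253.5] [147, 253, 2, 2]
Sor 4 [333.0, 334.5] [332, 334, 3, 2]
Sblk 134 [324.1, 374.1] [319, 365, 11, 18]
Sblk 20 [305.2, 403.0] [304, 400, 4, 7]
Sblk 11 [314.9, 406.5] [314, 404, 3, 6]
```

View pics/crop1.png

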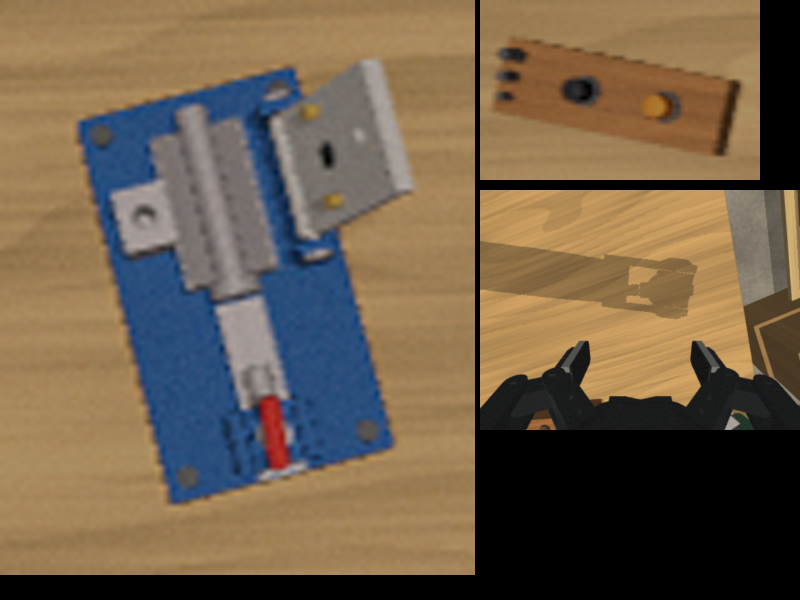

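Crop: the steel pin lies in the V of the blue jig, the leaf is open to the right, and the red bar lies along the jig's x. The orange pin is the right one in the stand and the black spare is to its left, so the choice holds. Next: work out the move to above the knob, where the wrist camera can give a closer measurement.

```bash
cat >> h.py <<'E'
from scipy.spatial.transform import Rotation as Ro
def tool(s=None):
    s=s or manip.state(); q=s["tool_rot"]; return s["tool_pos"],Ro.from_quat([q[1],q[2],q[3],q[0]])
def delta(goal,yaw=None):
    """shift (cm, tool axes now) to goal; turn (deg, about tool axes) to tool-down with tool y at world yaw (deg)"""
    p,R=tool(); print("shift cm",(R.inv().apply(np.asarray(goal)-p)*100).round(2),end=" ")
    if yaw is not None:
        y=np.array([np.cos(np.radians(yaw)),np.sin(np.radians(yaw)),0]); z=np.array([0,0,-1.]); G=Ro.from_matrix(np.c_[np.cross(y,z),y,z])
        print("turn deg",np.degrees((R.inv()*G).as_rotvec()).round(2),end="")
    print()
E
python3 - <<'E'
from h import *
T=grab("top");S=grab("side");W=grab("wrist")
p,R=tool()
print("cam in tool",R.inv().apply(-W["R"].T@W["t"]-p).round(4),"cam z in tool",R.inv().apply(W["R"][2]).round(3), "cam x in tool",R.inv().apply(W["R"][0]).round(3))
print("knob T",plane(T,(289.4,251),.09),"tri",tri([T,S],[(289.4,251),(329.8,206.7)]))
print("pin T",plane(T,(182.7,260.9),.088),"spare",plane(T,(165.7,257.1),.088))
C=np.array([.5668,-.0456]);a=.215;e=np.array([np.cos(a),np.sin(a)])
print("knob expect back",C-.105*e)
k=plane(T,(289.4,251),.09)[0]; print(((k[:2]-C)@e, (k[:2]-C)@[-e[1],e[0]]))
delta((.464,-.068,.25),102.3)
E
```

```text
cam in tool [ 7.920e-02 -1.000e-04 -1.236e-01] cam z in tool [-0.308  0.     0.951] cam x in tool [-0.     1.    -0.001]
knob T [[ 0.46636592 -0.06800846  0.09      ]] tri [ 0.46654777 -0.06811669  0.08156562]
pin T [[0.4455346  0.25896888 0.088     ]] spare [[0.45855874 0.31119898 0.088     ]]
knob expect back [ 0.46421748 -0.06800148]
(np.float64(-0.10290251081124782), np.float64(-0.0004651828700452035))
shift cm [-4.615e+01 -5.417e+01  3.000e-02] turn deg [-1.000e-02 -0.000e+00 -3.085e+01]
```

{"name": "move_arm", "arguments": {"rows": [[-2.56,-3.01,0,0,0,0,1],[-2.56,-3.01,0,0,0,0,1],[-2.56,-3.01,0,0,0,0,1],[-2.56,-3.01,0,0,0,0,1],[-2.56,-3.01,0,0,0,0,1],[-2.56,-3.01,0,0,0,0,1],[-2.56,-3.01,0,0,0,0,1],[-2.56,-3.01,0,0,0,0,1],[-2.56,-3.01,0,0,0,0,1],[-2.56,-3.01,0,0,0,0,1],[-2.56,-3.01,0,0,0,0,1],[-2.56,-3.01,0,0,0,0,1],[-2.56,-3.01,0,0,0,0,1],[-2.56,-3.01,0,0,0,0,1],[-2.56,-3.01,0,0,0,0,1],[-2.56,-3.01,0,0,0,0,1],[-2.56,-3.01,0,0,0,0,1],[-2.56,-3.01,0,0,0,0,1],[0,0,0,0,0,-6.2,1],[0,0,0,0,0,-6.2,1]]}}

```text
time: 2.07
tool_pos: [0.4637, -0.07, 0.2503]
tool_rot: [-0.0, 0.053, 0.999, 0.0]
contact_force: [0.3, 0.5, -0.1]
gripper_width: 1.004
grasp_force: 0.0
```

{"name": "move_arm", "arguments": {"rows": [[0,0,0,0,0,-6.2,0.2],[0,0,0,0,0,-6.2,0.2],[0,0,0,0,0,-6.1,0.2],[0,0,0,0,0,0,0.2]]}}

```text
time: 2.4
tool_pos: [0.4633, -0.0679, 0.2504]
tool_rot: [0.0, -0.108, 0.994, -0.0]
contact_force: [0.3, -0.6, 0.7]
gripper_width: 0.6
grasp_force: 0.0
```

```bash
python3 - <<'E'
from h import *
W=grab("wrist"); cv2.imwrite("pics/w1.png",W["img"]); np.savez("w1.npz",**W)
s=manip.state(); print(s["time"],s["tool_pos"],s["joint_pos"].round(3),s["gripper_width"])
for lo,hi in(((0,130,60),(6,255,255)),((174,130,60),(180,255,255))):
    for b in blobs(W,lo,hi,amin=60)[:3]:
        r=cv2.minAreaRect(cv2.findNonZero(b[3].astype(np.uint8))); print(b[0],b[1],r,plane(W,b[1],.09).round(4))
E
```

```text
2.45 [ 0.46330905 -0.06781438  0.25040411] [-0.304 -0.338  1.964 -0.     1.515 -2.089] 0.5973760046096201
1042 [499.0, 343.2] ((499.66204833984375, 343.7551574707031), (68.92774963378906, 16.692142486572266), 41.633541107177734) [[0.5818 0.2143 0.09  ]]
558 [279.7, 196.0] ((279.69659423828125, 195.64138793945312), (12.7890043258667, 47.502017974853516), 4.763641834259033) [[ 0.465  -0.0679  0.09  ]]
```

View pics/w1.png

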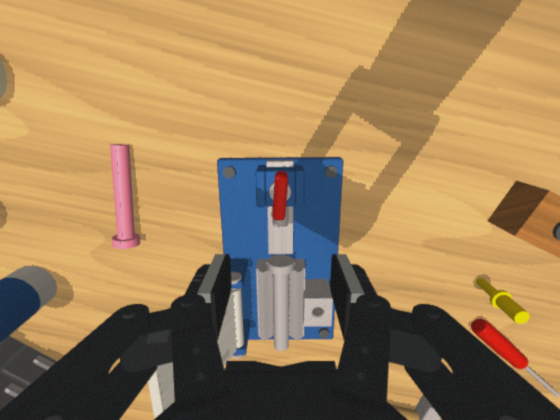

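Wrist view: the red bar is at (280,196), lying along the jig's x and about 5° clockwise. The pink dummy is at (122,195) and the stand is at the right edge. The jig edges are vertical in the image, so the yaw of 12.3° is right. Grip the knob next.

{"name": "move_arm", "arguments": {"rows": [[-0.17,0,3.7,0,0,4,0.2],[0,0,3.7,0,0,0,0.2],[0,0,3.7,0,0,0,0.2],[0,0,3.0,0,0,0,0.2],[0,0,1.8,0,0,0,0.2],[0,0,0.8,0,0,0,0.2],[0,0,0,0,0,0,-1],[0,0,0,0,0,0,-1],[0,0,0,0,0,0,-1],[0,0,0,0,0,0,-1],[0,0,0,0,0,0,-1]]}}

```text
time: 3.37
tool_pos: [0.4662, -0.0678, 0.0853]
tool_rot: [0.001, -0.073, 0.997, -0.001]
contact_force: [-1.0, -0.3, 3.4]
gripper_width: 0.195
grasp_force: 58.8
```

```bash
python3 - <<'E'
from h import *
W=dict(np.load("w1.npz"))
m=cv2.inRange(cv2.cvtColor(W["img"],cv2.COLOR_BGR2HSV),(100,120,40),(125,255,255))
# base edges: columns per row
L=[];Rr=[]
for v in range(165,246,5):
    u=np.flatnonzero(m[v,205:355])+205; L.append((u[0],v)); Rr.append((u[-1]+1,v))
U=[(u,150+np.flatnonzero(m[150:175,u])[0]) for u in range(225,340,6)]
PL,PR,PU=[plane(W,q,.016)[:,:2] for q in(L,Rr,U)]
fit=lambda P:(lambda l:(l[2:].ravel(),l[:2].ravel()))(cv2.fitLine(P.astype(np.float32),cv2.DIST_HUBER,0,.01,.01))
for n,P in(("L",PL),("R",PR),("U",PU)):
    c,d=fit(P); print(n,c.round(4),np.degrees(np.arctan2(d[1],d[0])).round(2))
cl,dl=fit(PL);cr,dr=fit(PR);cu,du=fit(PU)
d=(dl*np.sign(dl[0])+dr*np.sign(dr[0]));d/=np.linalg.norm(d);n=np.array([-d[1],d[0]])
print("width",(cl-cr)@n)
mid=(cl+cr)/2; C=mid+d*((cu-mid)@d+.13); print("C",C,"yaw",np.degrees(np.arctan2(d[1],d[0])))
k=np.array([.465,-.068]);print("knob in jig",(k-C)@d,(k-C)@n)
E
```

```text
L [ 0.5309 -0.1275] 12.94
R [0.4755 0.0101] 12.91
U [ 0.4454 -0.0869] -76.9
width -0.14643721
C [ 0.5688227  -0.04365138] yaw 12.924874
knob in jig -0.10663838741383608 -0.0005093650024103585
```

{"name": "move_arm", "arguments": {"rows": [[-0.75,0.06,0,0,0,0,-1],[-0.75,0.06,0,0,0,0,-1],[-0.75,0.06,0,0,0,0,-1],[-0.75,0.06,0,0,0,0,-1],[-0.75,0.06,0,0,0,0,-1],[-0.5,0.04,0,0,0,0,-1],[-0.3,0.02,0,0,0,0,-1],[0,0,0,0,0,0,-1]]}}

```text
time: 4.03
tool_pos: [0.5116, -0.0575, 0.0852]
tool_rot: [0.002, -0.073, 0.997, -0.001]
contact_force: [0.4, -0.4, 4.9]
gripper_width: 0.195
grasp_force: 59.4
```

{"name": "move_arm", "arguments": {"rows": [[-0.2,0.02,0,0,0,0,-1],[0,0,0,0,0,0,-1],[0,0,0,0,0,0,-1]]}}

```text
time: 4.28
tool_pos: [0.5127, -0.0573, 0.0852]
tool_rot: [0.001, -0.073, 0.997, -0.001]
contact_force: [-2.2, -1.2, 7.0]
gripper_width: 0.195
grasp_force: 59.8
```

```bash
python3 - <<'E'
from h import *
C=np.array([.5688,-.0437]);a=np.radians(12.92);e=np.array([np.cos(a),np.sin(a)]);n=np.array([-e[1],e[0]])
s=manip.state();d=s["tool_pos"][:2]-C; print((d@e).round(4),(d@n).round(4),"F",s["contact_force"].round(1),"tq",s["ft_torque"].round(2))
E
```

```text
-0.0577 -0.0007 F [-2.2 -1.2  7. ] tq [-0.28  0.43 -0.03]
```

{"name": "move_arm", "arguments": {"rows": [[-0.2,0.02,-0.15,0,0,0,-1],[0,0,0,0,0,0,-1],[0,0,0,0,0,0,-1]]}}

```text
time: 4.53
tool_pos: [0.5134, -0.057, 0.0853]
tool_rot: [-0.0, -0.073, 0.997, -0.001]
contact_force: [-3.7, -3.1, 2.8]
gripper_width: 0.194
grasp_force: 59.3
```

{"name": "move_arm", "arguments": {"rows": [[-0.2,0.02,0,0,0,0,-1],[0,0,0,0,0,0,-1],[0,0,0,0,0,0,-1]]}}

```text
time: 4.78
tool_pos: [0.514, -0.0569, 0.0852]
tool_rot: [-0.002, -0.073, 0.997, -0.001]
contact_force: [-8.1, -5.2, 6.7]
gripper_width: 0.191
grasp_force: 60.2
```

{"name": "move_arm", "arguments": {"rows": [[-0.2,0.02,0,0,0,0,-1],[0,0,0,0,0,0,-1],[0,0,0,0,0,0,-1]]}}

```text
time: 5.03
tool_pos: [0.5143, -0.0568, 0.0851]
tool_rot: [-0.005, -0.073, 0.997, -0.001]
contact_force: [-15.1, -6.4, 12.2]
gripper_width: 0.193
grasp_force: 61.2
```

The force has risen to 16 N with almost no more travel, and the knob is at jig x of about −0.056 m, so the head is home. Tighten now.

{"name": "move_arm", "arguments": {"rows": [[0,0,0,0,0,6,-1],[0,0,0,0,0,6,-1],[0,0,0,0,0,6,-1],[0,0,0,0,0,6,-1],[0,0,0,0,0,6,-1],[0,0,0,0,0,6,-1],[0,0,0,0,0,6,-1],[0,0,0,0,0,6,-1],[0,0,0,0,0,6,-1],[0,0,0,0,0,6,-1],[0,0,0,0,0,6,-1],[0,0,0,0,0,6,-1],[0,0,0,0,0,0,-1]]}}

```text
time: 6.12
tool_pos: [0.5146, -0.0563, 0.0851]
tool_rot: [-0.003, 0.529, 0.849, -0.003]
contact_force: [-14.2, -5.5, 11.7]
gripper_width: 0.195
grasp_force: 61.0
```

```bash
python3 - <<'E'
from h import *
s=manip.state();p,R=tool(s); y=R.apply([0,1,0]); print("tool y yaw rel jig y",np.degrees(np.arctan2(y[1],y[0]))-102.92,"F",s["contact_force"].round(1),"tq",s["ft_torque"].round(2),s["joint_pos"].round(2),p)
E
```

```text
tool y yaw rel jig y -76.73647559264136 F [-14.2  -5.5  11.7] tq [-0.89  2.49 -0.05] [-0.25 -0.03  1.99 -0.    1.19 -0.71] [ 0.51455078 -0.05630898  0.08510141]
```

{"name": "move_arm", "arguments": {"rows": [[0,0,0,0,0,5,-1],[0,0,0,0,0,0,-1],[0.07,-0.26,0,0,0,0,-1],[0,0,0,0,0,0,0.1],[0,0,0,0,0,0,0.1],[0,0,0,0,0,0,0.1],[0,0,0,0,0,0,0.1],[0,0,-2,0,0,0,0.1],[0,0,-4,0,0,0,0.1],[0,0,-4,0,0,0,0.1],[0,0,-4,0,0,0,0.1],[0,0,-2.5,0,0,0,0.1],[0,0,0,0,0,0,-1]]}}

```text
time: 7.2
tool_pos: [0.5181, -0.0561, 0.2581]
tool_rot: [0.006, 0.564, 0.826, 0.003]
contact_force: [0.5, -0.3, 0.5]
gripper_width: 0.423
grasp_force: 0.0
```

```bash
python3 - <<'E'
from h import *
W=grab("wrist");S=grab("side"); 
can=np.zeros((420,800,3),np.uint8); can[:,:560]=W["img"]; can[:240,560:]=cv2.resize(S["img"][140:270,220:350],(240,240),interpolation=2)
cv2.imwrite("pics/w2.png",can); np.savez("w2.npz",**W)
s=manip.state(); print(s["time"],s["tool_pos"])
for lo,hi in(((0,130,60),(6,255,255)),((174,130,60),(180,255,255))):
    for b in blobs(W,lo,hi,amin=60)[:3]:
        print(b[0],b[1],plane(W,b[1],.09).round(4))
E
```

```text
7.3 [ 0.51545179 -0.05554578  0.25135451]
506 [274.3, 187.9] [[ 0.5132 -0.0545  0.09  ]]
```

View pics/w2.png

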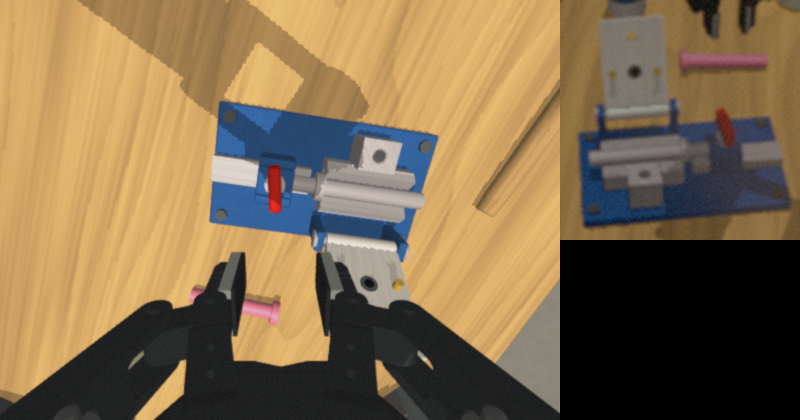

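Wrist view: the red bar at (275,188) now lies across the rail, the stop nose touches the head at about (312,185), and the head sits against the V block. Next, find the leaf's opening angle and plan the push.

```bash
cat >> h.py <<'E'
C=np.array([.5688,-.0437]);YAW=12.92;a=np.radians(YAW);e=np.array([np.cos(a),np.sin(a)]);n=np.array([-e[1],e[0]])
def J(x,y,z): return np.r_[C+x*e+y*n,z]
def injig(P): d=np.asarray(P)[:2]-C; return np.array([d@e,d@n,P[2]]).round(4)
E
python3 - <<'E'
from h import *
T=grab("top");S=grab("side")
for th in(1.7,1.85,2.,2.15,2.3):
    c=J(.05,-.055+.122*np.cos(th),.066+.122*np.sin(th)); print(th,proj(T,c).round(1),proj(S,c).round(1))
print("meas T(313.4,190) S(259,150)")
print(injig(manip.state()["tool_pos"]));delta(J(.05,-.137,.25),YAW)
W=dict(np.load("w2.npz"))
for nm,p in(("jighole",J(.05,.045,.06)),("corner",J(.13,.075,.016)),("corner",J(-.13,.075,.016))):print(nm,proj(W,p).round(1))
E
```

```text
1.7 [299.6 191.2] [257.6 156.9]
1.85 [305.6 189.9] [257.1 152.9]
2.0 [311.2 188.8] [256.6 150.2]
2.15 [316.3 188. ] [256.3 148.7]
2.3 [320.8 187.5] [256.  148.4]
meas T(313.4,190) S(259,150)
[-0.0561  0.001   0.248 ]
shift cm [-15.21   8.47  -0.24] turn deg [-0.13 -0.09  8.43]
jighole [380.5 155.5]
corner [440.7 134.3]
corner [219.3  99.8]
```

{"name": "move_arm", "arguments": {"rows": [[0,0,0,0,0,4.2,-1],[0,0,0,0,0,4.2,-1],[-2.86,2.12,0,0,0,0,-1],[-2.86,2.12,0,0,0,0,-1],[-2.86,2.12,0,0,0,0,-1],[-2.86,2.12,0,0,0,0,-1],[-2.86,2.12,0,0,0,0,-1],[0,0,2.5,0,0,0,-1],[0,0,2.4,0,0,0,-1],[0,0,2,0,0,0,-1],[0,0,0,0,0,0,-1]]}}

```text
time: 8.32
tool_pos: [0.6459, -0.1698, 0.1714]
tool_rot: [-0.007, 0.623, 0.782, -0.002]
contact_force: [-0.5, 0.8, -1.4]
gripper_width: 0.002
grasp_force: 0.0
```

```bash
python3 - <<'E'
from h import *
s=manip.state();print(injig(s["tool_pos"]),s["contact_force"].round(1),s["gripper_width"]);delta(J(.05,-.142,.179),YAW)
S=grab("side");cv2.imwrite("pics/s3.png",cv2.resize(S["img"][60:270,180:400],None,fx=2.5,fy=2.5))
E
```

```text
[ 0.0469 -0.1402  0.1714] [-0.5  0.8 -1.4] 0.0016449303417504788
shift cm [-0.18  0.3  -0.76] turn deg [-0.69 -0.47  0.01]
```

View pics/s3.png

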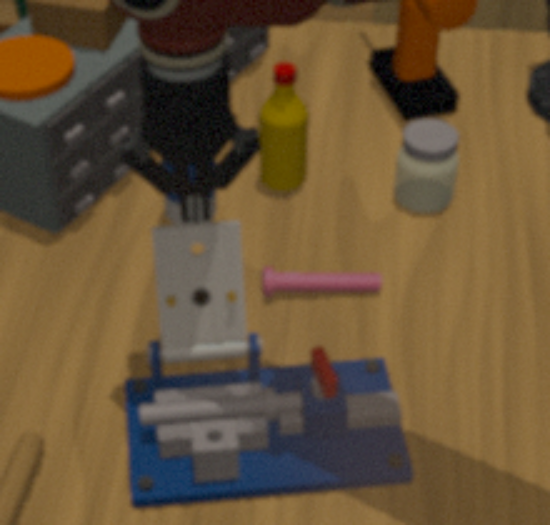

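{"name": "move_arm", "arguments": {"rows": [[1.7,0.3,-0.18,0,0,0,-1],[1.7,0,-0.18,0,0,0,-1],[1.7,0,-0.18,0,0,0,-1],[1.7,0,-0.18,0,0,0,-1],[1.6,0,-0.1,0,0,0,-1],[1.9,0,0.3,0,0,0,-1],[1.7,0,0.8,0,0,0,-1],[1.6,0,1.1,0,0,0,-1]]}}

```text
time: 9.03
tool_pos: [0.6226, -0.0355, 0.1682]
tool_rot: [0.001, 0.622, 0.783, 0.001]
contact_force: [1.2, -0.0, 2.3]
gripper_width: 0.0
grasp_force: 1.0
```

```bash
python3 - <<'E'
from h import *
s=manip.state();print(injig(s["tool_pos"]),s["contact_force"].round(1));delta(J(.05,-.004,.157),YAW)
E
```

```text
[ 0.0542 -0.004   0.1682] [ 1.2 -0.   2.3]
shift cm [ 0.01 -0.43  1.12] turn deg [0.17 0.02 0.09]
```

{"name": "move_arm", "arguments": {"rows": [[1.1,-0.3,1.5,0,0,0,-1],[1.0,0,1.6,0,0,0,-1],[0.6,0,1.5,0,0,0,-1],[0.4,0,1.35,0,0,0,-1],[0.2,0,0.6,0,0,0,-1],[0,0,0,0,0,0,-1],[0,0,0,0,0,0,-1]]}}

```text
time: 9.62
tool_pos: [0.6115, -0.0062, 0.1006]
tool_rot: [-0.001, 0.623, 0.782, -0.0]
contact_force: [-0.1, -1.6, 1.0]
gripper_width: -0.001
grasp_force: 0.0
```

```bash
python3 - <<'E'
from h import *
s=manip.state();print(injig(s["tool_pos"]),s["contact_force"].round(1))
E
```

```text
[0.05   0.027  0.1006] [-0.1 -1.6  1. ]
```

{"name": "move_arm", "arguments": {"rows": [[0,0,0.4,0,0,0,-1],[0,0,0.3,0,0,0,-1],[0,0,0.2,0,0,0,-1],[0,0,0,0,0,0,-1],[0,0,0,0,0,0,-1],[0,0,0,0,0,0,-1]]}}

```text
time: 10.12
tool_pos: [0.613, -0.0067, 0.0943]
tool_rot: [0.001, 0.623, 0.782, 0.001]
contact_force: [-2.2, 0.9, 5.1]
gripper_width: 0.0
grasp_force: 2.6
```

{"name": "move_arm", "arguments": {"rows": [[0,0,-3,0,0,0,-1],[0,0,-3.5,0,0,0,-1],[0,0,-3.5,0,0,0,-1],[0,0,-3,0,0,0,-1],[3.7,-1.3,0,0,0,0,0.2],[3.7,-1.3,0,0,0,0,0.2],[3.7,-1.3,0,0,0,0,0.2],[3.7,-1.3,0,0,0,0,0.2],[3.7,-1.3,0,0,0,0,0.2],[3.7,-1.3,0,0,0,0,0.2],[3.7,-1.3,0,0,0,0,0.2],[3.7,-1.3,0,0,0,0,0.2],[0,0,0,0,0,6.7,0.2],[0,0,0,0,0,6.7,0.2],[0,0,0,0,0,6.7,0.2],[0,0,0,0,0,6.7,0.2],[0,0,0,0,0,0,0.2],[0,0,0,0,0,0,0.2]]}}

```text
time: 11.62
tool_pos: [0.4446, 0.2586, 0.2228]
tool_rot: [0.0, 0.786, 0.618, 0.0]
contact_force: [-0.3, 0.4, -0.8]
gripper_width: 0.602
grasp_force: 0.0
```

```bash
python3 - <<'E'
from h import *
W=grab("wrist");S=grab("side");s=manip.state();print(s["time"],s["tool_pos"],s["joint_pos"].round(2))
can=np.zeros((420,800,3),np.uint8); can[:,:560]=W["img"]; can[:240,560:]=cv2.resize(S["img"][140:270,220:350],(240,240),interpolation=2)
cv2.imwrite("pics/w4.png",can); np.savez("w4.npz",**W)
for b in blobs(W,(7,180,130),(18,255,255),amin=30)[:4]:
    print(b[0],b[1],b[2],plane(W,b[1],.08).round(4),plane(W,b[1],.089).round(4))
E
```

```text
11.7167 [0.44457201 0.25852084 0.22263552] [ 0.38 -0.2   1.9   0.    1.44  0.62]
335 [280.8, 201.6] [271, 187, 21, 26] [[0.4445 0.2567 0.08  ]] [[0.4451 0.2594 0.089 ]]
```

View pics/w4.png

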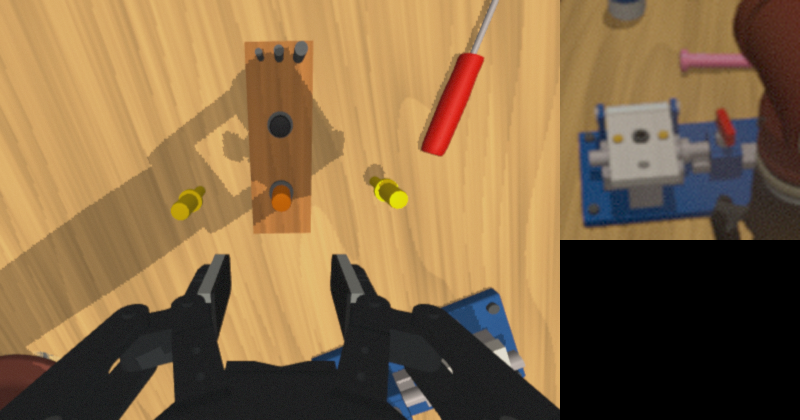

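Wrist view: the orange handle is at (281,202) between the pads' line, the black spare at (280,125) and the yellow look-alikes at (187,205) and (390,193). The inset shows the leaf shut. Descend and grip.

{"name": "move_arm", "arguments": {"rows": [[0.05,0.05,3.5,0,0,0,0.2],[0,0,3.5,0,0,0,0.2],[0,0,3.5,0,0,0,0.2],[0,0,2.0,0,0,0,0.2],[0,0,1.5,0,0,0,0.2],[0,0,0.4,0,0,0,0.2],[0,0,0,0,0,0,0.2],[0,0,0,0,0,0,-1],[0,0,0,0,0,0,-1],[0,0,0,0,0,0,-1],[0,0,0,0,0,0,-1],[0,0,0,0,0,0,-1]]}}

```text
time: 12.72
tool_pos: [0.4464, 0.2596, 0.0805]
tool_rot: [0.001, 0.787, 0.617, 0.002]
contact_force: [0.3, 0.4, 6.0]
gripper_width: 0.189
grasp_force: 58.6
```

{"name": "move_arm", "arguments": {"rows": [[0,0,-1,0,0,0,-1],[0,0,-2,0,0,0,-1],[0,0,-3,0,0,0,-1],[0,0,-3,0,0,0,-1],[0,0,-3,0,0,0,-1],[0,0,-2,0,0,0,-1],[0,0,0,0,0,0,-1],[0,0,0,0,0,0,-1]]}}

```text
time: 13.38
tool_pos: [0.4454, 0.2593, 0.2199]
tool_rot: [0.0, 0.787, 0.617, 0.001]
contact_force: [-1.2, 0.7, -1.1]
gripper_width: 0.188
grasp_force: 59.3
```

```bash
python3 - <<'E'
from h import *
s=manip.state();p,R=tool(s);print(s["time"],p,s["joint_pos"].round(2),"zaxis",R.apply([0,0,1]).round(4))
W=grab("wrist");S=grab("side")
can=np.zeros((420,800,3),np.uint8); can[:,:560]=W["img"]; c=proj(S,p-[0,0,.04]).astype(int); cr=S["img"][max(c[1]-60,0):c[1]+60,max(c[0]-40,0):c[0]+40]; can[:360,560:]=cv2.resize(cr,(240,360),interpolation=2); print(c)
cv2.imwrite("pics/w5.png",can)
delta(J(.05,.045,.17))
E
```

```text
13.3833 [0.44541288 0.25927169 0.21991951] [ 0.38 -0.19  1.9  -0.    1.43  0.62] zaxis [ 0.0025  0.001  -1.    ]
[338 310]
shift cm [-20.09  21.8    4.65]
```

View pics/w5.png

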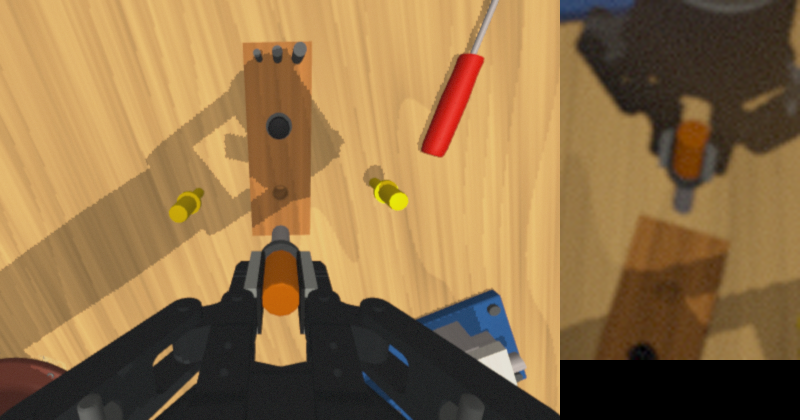

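Wrist view: the orange pin is held upright between the pads, with its handle top at (281,300) and its nose at (280,232). The stand hole at (280,190) is empty and the spare pin has not moved. Carry the pin to above the leaf hole.

{"name": "move_arm", "arguments": {"rows": [[-2.0,2.2,0,0,0,0,-1],[-2.6,2.8,0,0,0,0,-1],[-2.6,2.8,0,0,0,0,-1],[-2.6,2.8,0,0,0,0,-1],[-2.6,2.8,0,0,0,0,-1],[-2.6,2.8,0,0,0,0,-1],[-2.6,2.8,0,0,0,0,-1],[-2.5,2.8,0,0,0,0,-1],[0,0,1.5,0,0,0,-1],[0,0,1.5,0,0,0,-1],[0,0,0,0,0,0,-1],[0,0,0,0,0,0,-1]]}}

```text
time: 14.48
tool_pos: [0.6066, 0.0118, 0.185]
tool_rot: [-0.002, 0.787, 0.617, -0.002]
contact_force: [-0.3, -0.1, -1.1]
gripper_width: 0.19
grasp_force: 59.3
```

```bash
python3 - <<'E'
from h import *
s=manip.state();p,R=tool(s);print(s["time"],p,injig(p),"zaxis",R.apply([0,0,1]).round(4))
W=grab("wrist");np.savez("w6.npz",**W)
cv2.imwrite("pics/w6.png",cv2.resize(W["img"][120:360,160:420],None,fx=2.5,fy=2.5,interpolation=2)[:600])
print("exp leafhole",proj(W,J(.05,.045,.076)),"exp tip",proj(W,p-[0,0,.0725]),"exp top",proj(W,p+[0,0,.0085]))
E
```

```text
14.4833 [0.60662661 0.01180601 0.18500489] [0.0493 0.0456 0.185 ] zaxis [-6.5e-03  7.0e-04 -1.0e+00]
exp leafhole [282.66057741 211.7335317 ] exp tip [281.41398488 228.40674   ] exp top [281.06227228 297.53709851]
```

View pics/w6.png

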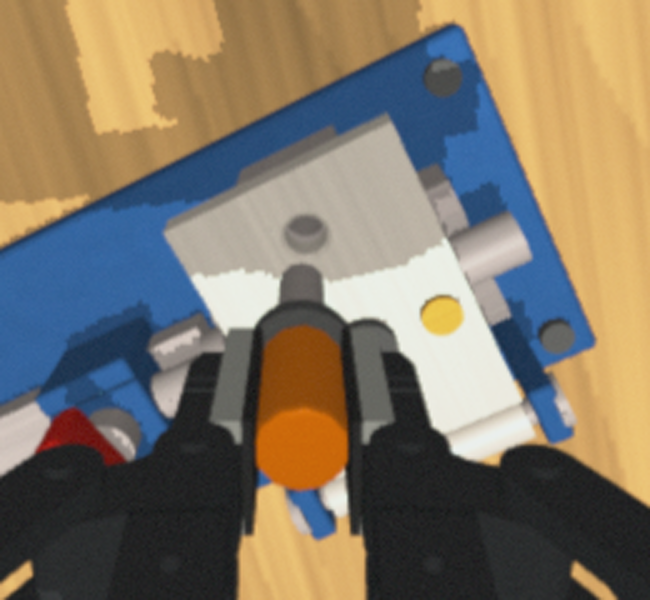

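```bash
python3 - <<'E'
from h import *
W=dict(np.load("w6.npz"));p,R=tool()
g=cv2.cvtColor(W["img"],cv2.COLOR_BGR2GRAY)[200:226,268:298]
m=(g<np.median(g)*0.82).astype(np.uint8);m[22:]=0
n_,l,st,c=cv2.connectedComponentsWithStats(m)
for i in range(1,n_):
    if st[i,4]>20: print("hole blob",c[i]+[268,200],st[i])
for uv in((282.4,212.8),):
    h=plane(W,uv,.0765)[0];print("hole",h.round(4),injig(h)); 
t=plane(W,(280.8,298.8),p[2]+.0085)[0]; print("handle-TCP in tool",R.inv().apply(t-p).round(4))
delta(np.r_[h[:2],.16]); delta(J(.05,.0446,.16)); print(manip.state()["joint_pos"])
E
```

```text
hole blob [281.94366197 213.04694836] [  6   6  17  15 213]
hole [0.6071 0.0107 0.0765] [0.0495 0.0444 0.0765]
handle-TCP in tool [ 0.0002 -0.0009 -0.0085]
shift cm [-0.14  0.    2.68] 
shift cm [-0.1   0.04  2.67] 
[-1.02688553e-01  6.04396285e-02  1.71279849e+00 -2.81662986e-05
  1.37178947e+00  1.38786432e-01]
```

{"name": "move_arm", "arguments": {"rows": [[-0.13,0.05,1,0,0,0,-1],[0,0,1,0,0,0,-1],[0,0,1,0,0,0,-1],[0,0,0.6,0,0,0,-1],[0,0,0.4,0,0,0,-1],[0,0,0.4,0,0,0,-1],[0,0,0,0,0,0,-1]]}}

```text
time: 15.12
tool_pos: [0.6081, 0.0106, 0.1433]
tool_rot: [-0.001, 0.787, 0.617, -0.001]
contact_force: [-0.6, 0.6, -1.4]
gripper_width: 0.187
grasp_force: 59.4
```

{"name": "move_arm", "arguments": {"rows": [[0,0,0.3,0,0,0,-1],[0,0,0.3,0,0,0,-1],[0,0,0,0,0,0,-1]]}}

```text
time: 15.37
tool_pos: [0.6082, 0.0107, 0.138]
tool_rot: [-0.001, 0.787, 0.617, -0.0]
contact_force: [-2.7, 1.9, -1.6]
gripper_width: 0.186
grasp_force: 59.6
```

{"name": "move_arm", "arguments": {"rows": [[0.02,-0.07,0,0,0,0,-1],[0,0,0.3,0,0,0,-1],[0,0,0.3,0,0,0,-1],[0,0,0.3,0,0,0,-1],[0,0,0,0,0,0,-1]]}}

```text
time: 15.78
tool_pos: [0.6079, 0.0108, 0.1287]
tool_rot: [-0.0, 0.787, 0.617, -0.0]
contact_force: [-0.3, 1.7, -1.1]
gripper_width: 0.189
grasp_force: 59.5
```

{"name": "move_arm", "arguments": {"rows": [[0,0,0.3,0,0,0,-1],[0,0,0.3,0,0,0,-1],[0,0,0.3,0,0,0,-1],[0,0,0.3,0,0,0,-1],[0,0,0,0,0,0,-1]]}}

```text
time: 16.2
tool_pos: [0.6079, 0.0107, 0.1165]
tool_rot: [-0.0, 0.787, 0.617, -0.0]
contact_force: [-2.0, 2.7, -1.4]
gripper_width: 0.19
grasp_force: 59.5
```

{"name": "move_arm", "arguments": {"rows": [[0.02,-0.03,0.3,0,0,0,-1],[0,0,0.3,0,0,0,-1],[0,0,0.3,0,0,0,-1],[0,0,0.2,0,0,0,-1],[0,0,0,0,0,0,-1]]}}

```text
time: 16.62
tool_pos: [0.608, 0.011, 0.1068]
tool_rot: [-0.0, 0.787, 0.617, 0.0]
contact_force: [-4.1, 2.2, 3.1]
gripper_width: 0.19
grasp_force: 60.0
```

{"name": "move_arm", "arguments": {"rows": [[0,0,0.3,0,0,0,-1],[0,0,0.2,0,0,0,-1],[0,0,0,0,0,0,-1],[0,0,0,0,0,0,-1]]}}

```text
time: 16.95
tool_pos: [0.6081, 0.0113, 0.1027]
tool_rot: [-0.0, 0.787, 0.617, 0.0]
contact_force: [-5.6, 3.4, 7.0]
gripper_width: 0.189
grasp_force: 60.5
```

Shoulder is bearing on the leaf. Press on until the force climbs stiffly.

{"name": "move_arm", "arguments": {"rows": [[0.02,-0.05,0.2,0,0,0,-1],[0,0,0,0,0,0,-1],[0,0,0,0,0,0,-1]]}}

```text
time: 17.2
tool_pos: [0.6081, 0.0114, 0.1024]
tool_rot: [0.0, 0.787, 0.617, 0.0]
contact_force: [-9.5, 3.2, 13.8]
gripper_width: 0.192
grasp_force: 61.3
```

{"name": "move_arm", "arguments": {"rows": [[0,0,0.2,0,0,0,-1],[0,0,0,0,0,0,-1],[0,0,0,0,0,0,-1]]}}

```text
time: 17.45
tool_pos: [0.6082, 0.0114, 0.1023]
tool_rot: [0.0, 0.787, 0.617, 0.0]
contact_force: [-13.9, 3.2, 22.7]
gripper_width: 0.192
grasp_force: 62.1
```

{"name": "move_arm", "arguments": {"rows": [[0,0,0.2,0,0,0,-1],[0,0,0,0,0,0,-1],[0,0,0,0,0,0,-1]]}}

```text
time: 17.7
tool_pos: [0.6084, 0.0113, 0.1022]
tool_rot: [0.0, 0.787, 0.617, -0.0]
contact_force: [-18.9, 3.4, 31.2]
gripper_width: 0.194
grasp_force: 63.0
```

```bash
python3 - <<'E'
from h import *
T=grab("top");S=grab("side")
can=np.zeros((500,800,3),np.uint8); can[:500,:400]=cv2.resize(S["img"][170:270,215:315][:, :80],(400,500),interpolation=2) if 0 else cv2.resize(S["img"][150:275,225:325],(400,500),interpolation=2)
can[:500,400:]=cv2.resize(T["img"][165:275,240:328],(400,500),interpolation=2)
cv2.imwrite("pics/end.png",can); s=manip.state(); print(s["time"],s["contact_force"].round(1),s["tool_pos"])
E
```

```text
17.8 [-19.1   4.4  31.8] [0.60835426 0.01136589 0.10224065]
```

View pics/end.png

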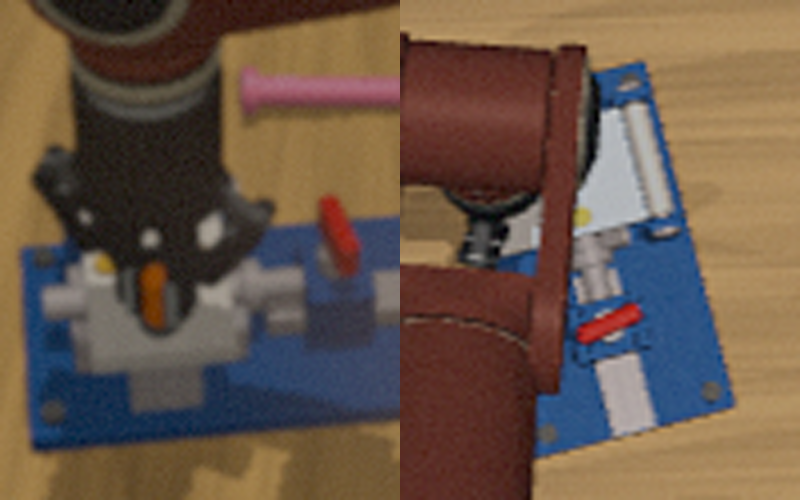

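The picture shows the pin seated in the shut leaf (side view at about (153,295)), the knob turned across the rail (340,235), and the stop nose against the head (270,285). Hand it in.

```bash
python3 -c "
from plant import manip
print(manip.job_done())"
```

```text
the job is handed in; nothing more can be done
None
```

The job is handed in at about 18 s: by force, position and camera the head is trapped home, the knob tight, the leaf shut and the orange pin fully seated, held down with about 31 N; the hand-in returned no verdict.

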